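# Reject one pedestal, mesh the other and hold it home

### The arm

A 7-joint arm with a two-finger parallel gripper is mounted at the origin on the work surface. World frame = base frame: x ahead of the robot, y to its left, z up, the work surface at z = 0. Lengths are in m, angles in rad, forces in N, time in s.
With the tool pointing down it reaches from about 0.35 to 0.9 m from the base axis. Payload 8.1 kg.
Tool frame: the origin (TCP) lies at the very end of the fingers, on their centre line; the grasp point (between the pads) lies 19 mm behind it; y points along the fingers, x is the direction in which the jaws open and shut, and the axes are right-handed (so a half turn about y gives the same grasp; the last joint's range is limited). The gripper opens to 92 mm and grips with 3 to 60 N. Pads are 19 mm wide; open, the fingers measure 130 mm over their backs; the gripper's body (75 mm by 190 mm) begins 47 mm behind the grasp point.
Start: joints at [-1.324, 0.434, 0.025, 1.573, -0.012, 1.134, -0.075], TCP at [0.214, 0.587, 0.227] pointing down, gripper open.
Joint ranges: [-2.62, 2.62], [-0.44, 2.09], [-1.27, 1.32], [0.08, 2.57], [-1.32, 4.46], [0.12, 2], [-2.74, 2.74]. Speed limits (rad/s): [2.22, 2.22, 3.01, 3.01, 3.14, 3.14, 3.14].

### API

Orientations are given as a unit quaternion [x, y, z, w].
In Python, from bench import r, vision, workorder gives the robot as it stands. The module is installed in compiled form; this text tells all that it offers.
- The arm moves only by the shell command python3 -m pendant 'ROWS'. ROWS is a JSON object of lists of equal length, an entry for each row: "dp": the shift along the tool's x, y, z in units of 50 cm (1.0 is 50 cm), a list of three; "rotation": the turn, a rotation vector about the tool's x, y, z in units of 60 degrees (1.0 is 60 degrees), a list of three; "claw": the closure in counts, from 0 (fully open) to 255 (shut). A call has 1 to 12 rows; each row is the pose to reach, as a shift and turn from the pose commanded when the call began, along the tool's axes at that moment; what a row does not reach only later rows make up. A row lasts 1/8 s, in which the tool goes at most 62.5 mm and 10.7 degrees, less where a joint would pass 70% of its speed; a pose out of reach is approached as far as the arm can. A call with a number of a shift or a turn outside -1 to 1 is refused whole. A call with a gripper value outside its range is refused whole. The fingers move at their own pace and stop on an object; the grip force is fixed at half the most. Time passes only in rows, so rows that repeat a pose let the fingers close. It gives the time, the measured TCP pose, the force and the opening at its end, in the units of the state.
- r.sense(): the state, without advancing time (a new reading comes with each control period).
- vision.camera(name): name is "side" or "top" or "wrist"; returns a dict with "pixels" (420x560x3 uint8, red, green, blue), "z_map" (420x560 float32, m along the optical axis (not along the pixel's ray), 0 where there is no reading), "mtx" (3x3 intrinsics, pixels), "k1" (the pictures are not rectified: a ray, as slopes to the right and down, at radius r is drawn at 1 + k1 r^2 times it, then the intrinsics apply), "pose" (4x4, takes a point from camera to world coordinates). Camera axes: x right, y down, z forward; pixel columns grow to the right and rows downward; lengths in m; the calibration is good to about 2 mm. A picture is of the moment at which its call begins.
- workorder.hand_in(): hands the job in, once; it reports no verdict.
The state is a dict: "time": time; "joint_pos": joint angles; "qd": joint speeds; "tau": joint torques, N m; "tcp_pos": TCP position; "tcp_rot": TCP orientation; "contact_force": force on the tool from outside, world axes, zero at the start; "wrist_torque": the same for the moment, N m; "grip_width": finger opening in m.
Only numpy, scipy, OpenCV 4.12 (cv2) and the standard library are available. Lean on these libraries where they do the work, as an engineer would, in place of code of your own. Each camera call takes 0.05 s, during which the arm holds its last target.

### The job

Two cherry table pedestals stand in the wooden rack: first set the one with the red tag upright in the red-rimmed reject nest, its flange resting on the nest, and let go of it. Then take the blue-tagged one, turn it until its four splines line up with the slots of the claw-foot base in the grey jig, and slide it down against the sprung ejector until its flange sits flush on the base. Finish while still holding it and pressing it home, because the ejector lifts it again otherwise, and leave the other things on the desk where they are.

Things in the scene. Friction and masses are not known exactly. Their poses are not given: they have to be found in the camera images.
- pedestal_blue: loose cherry pedestal, 70 g, upright in a rack well, a blue tag on top. Origin: tip of the foot, z up. Heights above it: 0-16 mm plus-shaped foot, splines along own x and y, 26 mm tip to tip, 7 mm thick, lowest 3.5 mm V-nosed; 16-21 mm round flange, 42 mm across; stem to 44 mm; 44-69 mm square head 22 x 22 mm, faces along own x and y (grip here). Quarter turns are alike
- pedestal_red: loose cherry pedestal, 70 g, upright in a rack well, a red tag on top. Origin: tip of the foot, z up. Heights above it: 0-16 mm plus-shaped foot, splines along own x and y, 26 mm tip to tip, 7 mm thick, lowest 3.5 mm V-nosed; 16-21 mm round flange, 42 mm across; stem to 44 mm; 44-69 mm square head 22 x 22 mm, faces along own x and y (grip here). Quarter turns are alike
- rack: fixed light wooden block, 70 x 160 x 24 mm, with two round through wells (33 mm) 45 mm either side of its centre along its own y; the pedestals' flanges rest on its top, so their origins are 8 mm above the desk. Origin: centre of the underside
- reject_nest: fixed grey block 80 x 80 x 24 mm with a red rim on its top and one round through well (33 mm, 2 mm chamfer) in the middle. Origin: centre of the underside
- nest_mouth (a point): centre of the reject nest's well at its top face, 24 mm above the desk; a pedestal in place has its origin 16 mm below this
- jig: fixed grey plate 100 x 100 x 14 mm, blue marks at mid-sides (on own x and y axes), carrying a dark claw-foot base: 46 mm square hub, top 38 mm above the desk, plus-shaped socket with slots along own x and y, 29.2 mm long, 9.4 mm wide, 24 mm deep; feet reach 60 mm out on the diagonals. Origin: centre of the underside
- seat (a point): centre of the socket's mouth, on the top face of the hub, 38 mm above the desk; z up, x and y along the slots. A pedestal fully home has its origin 16 mm below this
- ejector (a joint): brass sprung pin (8 mm) in the middle of the socket, its top 9 mm below the mouth when up. Value 0 = up, grows downward in m, 0.007 with a pedestal fully home; it pushes up with 4 N when up and 8 N at 0.007
- clock: small oak grandfather clock case standing upright, 48 x 62 x 178 mm; not needed, leave it. Origin: on the desk under its centre
- dining_table: dolls-house cherry dining table, 90 x 150 mm top, 65 mm high; not needed, leave it. Origin: on the desk under its centre
- bell_jar: clear bell jar on a dark wooden disc, 110 mm across, 144 mm high; not needed, leave it. Origin: on the desk under its centre
- pin_tray: shallow green enamel pin tray, 120 x 80 x 18 mm; not needed, leave it. Origin: on the desk under its centre
- screwdriver: small screwdriver, 150 mm long, lying on the desk; not needed, leave it. Origin: near its middle
There are look-alikes about, which are no part of the job. Leave any purple or turquoise look-alike of the pedestal_red alone.

How it is judged:
By the outcome, as a careful person would: the job done as asked, in the order asked, and still so for the second after the job is handed in, while the arm keeps its last pose, push and grip.
It also fails if it takes over 54 s, if anything falls off the work surface, if the arm or the gripper's body presses on something with over 40 N, if the wrist force passes 120 N, or if a joint passes its speed limit or range.

## Working session

There is one attempt and no reset: what is moved stays moved. The work goes in short steps, Python scripts to look and compute and a shell command to move; the robot and the scene stay as the last step left them, time stands still between calls to the robot, and variables do not carry over. Pictures are saved under pics/ and viewed, and the job is handed in when it is done.

```bash
mkdir -p pics
cat > h.py <<'E'
import numpy as np, cv2
from bench import r, vision, workorder
from scipy.spatial.transform import Rotation as R
def snap(n,f):
    c=vision.camera(n); cv2.imwrite('pics/'+f,c['pixels'][:,:,::-1]); np.savez('/tmp/'+f+'.npz',**c); return c
def ray(c,u,v):
    K=c['mtx']; x=(u-K[0,2])/K[0,0]; y=(v-K[1,2])/K[1,1]
    rd=np.hypot(x,y); q=rd
    for _ in range(30): q=rd/(1+c['k1']*q*q)
    s=q/rd if rd>0 else 1
    T=c['pose']; return T[:3,3],T[:3,:3]@np.array([x*s,y*s,1])
def onz(c,u,v,z):
    o,d=ray(c,u,v); return o+d*(z-o[2])/d[2]
def dep(c,u,v):
    o,d=ray(c,u,v); return o+d*c['z_map'][int(v),int(u)]
E
python3 - <<'E'
from h import *
for n in('top','side','wrist'):
    c=snap(n,n+'0.png'); print(n,c['mtx'].round(1).tolist(),c['k1'],c['pose'].round(3).tolist())
s=r.sense(); print(s)
E
```

```text
top [[430.0, 0.0, 274.9], [0.0, 430.0, 209.0], [0.0, 0.0, 1.0]] 0.0038353486546037967 [[-0.026, -0.995, 0.1, 0.385], [-1.0, 0.026, 0.003, -0.027], [-0.006, -0.1, -0.995, 1.535], [0.0, 0.0, 0.0, 1.0]]
side [[534.3, 0.0, 278.9], [0.0, 534.3, 208.6], [0.0, 0.0, 1.0]] 0.06634846747323353 [[0.978, -0.134, 0.16, 0.312], [-0.209, -0.646, 0.734, -1.121], [0.006, -0.751, -0.66, 1.046], [0.0, 0.0, 0.0, 1.0]]
wrist [[317.1, 0.0, 276.6], [0.0, 317.1, 208.8], [0.0, 0.0, 1.0]] -0.06356495442433299 [[0.343, 0.896, 0.282, 0.137], [0.939, -0.327, -0.104, 0.615], [-0.001, 0.3, -0.954, 0.384], [0.0, 0.0, 0.0, 1.0]]
{'time': 0.15, 'joint_pos': array([-1.3236106 ,  0.43506562,  0.02499954,  1.57387947, -0.0115818 ,
        1.13398499, -0.07508065]), 'qd': array([-2.05630786e-04, -1.00709845e-03, -6.94670814e-04, -3.35934723e-03,
       -3.86077013e-05, -2.20675018e-04,  1.07616543e-03]), 'tau': array([ 1.31342971e-03, -6.68259859e+01,  9.85638611e-01, -3.14693928e+01,
       -6.04802440e-02,  3.92728520e-02,  7.81991935e-05]), 'tcp_pos': array([0.21411857, 0.58677391, 0.22612721]), 'tcp_rot': array([ 0.57966662,  0.40503685, -0.40566815, -0.57910716]), 'contact_force': array([ 0.38057916,  0.35614831, -0.15157484]), 'wrist_torque': array([ 0.07546153, -0.04743239, -0.03777576]), 'grip_width': 0.09170322680522211}
```

View pics/top0.png

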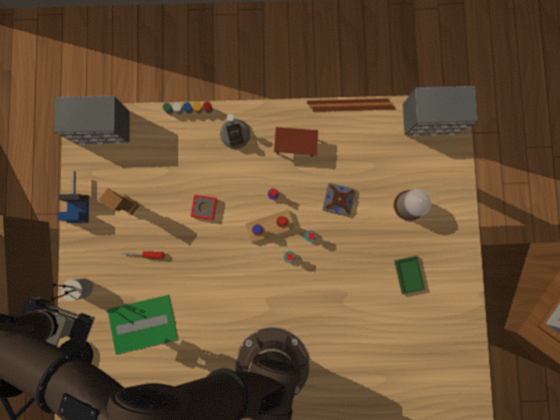

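View pics/side0.png

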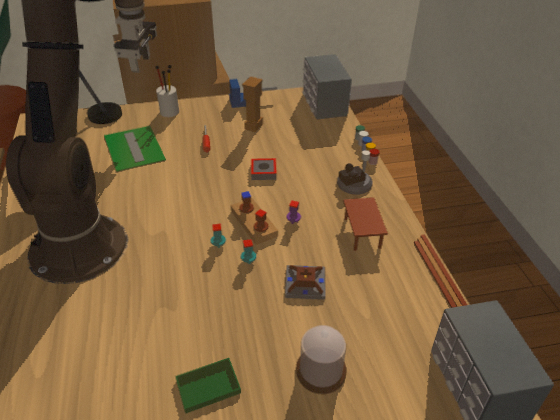

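View pics/wrist0.png

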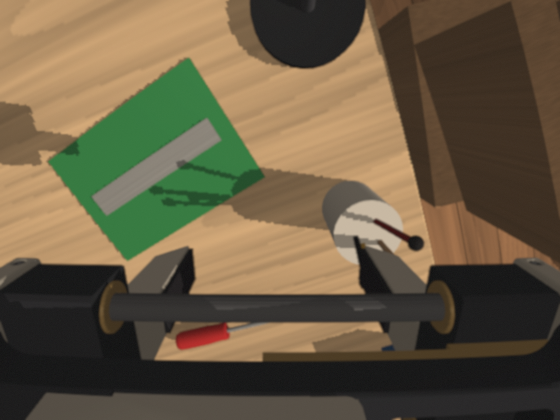

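The top view shows the rack at about (270,227), with the blue tag at (257,230) and the red tag at (282,221). The nest is at (204,207) and the jig at (340,199). The decoys are at (273,194), (312,236) and (290,257). Next I'll measure all of these.

Run:
```python
from h import *
c=dict(np.load('/tmp/top0.png.npz'))
for n,u,v,z in[('blue',257,230,.077),('red',282,221,.077),('nest',204,207,.024),('jig',340,199,.038),('purp',273,194,.077),('tq1',312,236,.077),('tq2',290,257,.077),('clockb',125,203,.1)]:
    print(n,onz(c,u,v,z).round(4),dep(c,u,v).round(4))
s=r.sense(); print(R.from_quat(s['tcp_rot']).as_matrix().round(3))
p=c['pixels'][170:280,180:380,::-1]; cv2.imwrite('pics/topz.png',cv2.resize(p,None,fx=4,fy=4,interpolation=cv2.INTER_CUBIC))
```

```text
blue [0.4619 0.0399 0.077 ] [0.462  0.04   0.0746]
red [ 0.4903 -0.0457  0.077 ] [ 0.4903 -0.0457  0.077 ]
nest [0.551  0.2279 0.024 ] [5.535e-01 2.319e-01 5.000e-04]
jig [ 0.5649 -0.2515  0.038 ] [ 0.5659 -0.2527  0.03  ]
purp [ 0.5836 -0.0175  0.077 ] [ 0.5847 -0.0174  0.0689]
tq1 [ 0.4367 -0.1458  0.077 ] [ 0.4369 -0.1461  0.0733]
tq2 [ 0.368  -0.0693  0.077 ] [ 0.3679 -0.0695  0.0689]
clockb [0.5632 0.4808 0.1   ] [0.5596 0.4704 0.1294]
[[ 0.343 -0.    -0.939]
 [ 0.939 -0.001  0.343]
 [-0.001 -1.    -0.   ]]
```

View pics/topz.png

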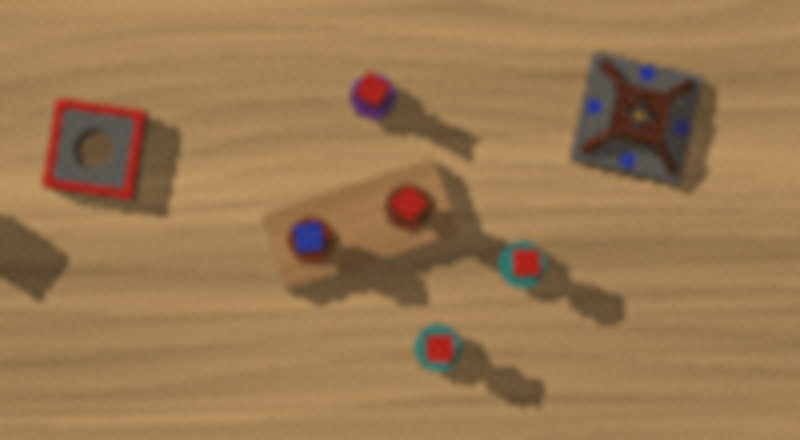

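```bash
cat > go.py <<'E'
import sys
from h import *
# usage: go.py x y z yawdeg -> dp, rot in units from measured pose
x,y,z,yaw=map(float,sys.argv[1:5]); s=r.sense()
M=R.from_quat(s['tcp_rot']).as_matrix()
t=np.radians(yaw); X=np.array([np.cos(t),np.sin(t),0]);Y=np.array([0,0,-1.]);T=np.c_[X,Y,np.cross(X,Y)]
print('now',s['tcp_pos'].round(4),'yaw',np.degrees(np.arctan2(M[1,0],M[0,0])).round(2),'t',s['time'])
d=np.array([x,y,z])-s['tcp_pos']
print('dp',(M.T@d/.5).round(4).tolist(),'rot',(R.from_matrix(M.T@T).as_rotvec()/np.radians(60)).round(4).tolist(),'dist',np.linalg.norm(d).round(3))
E
python3 go.py 0.47 0.0 0.30 10
```

```text
now [0.2141 0.5868 0.2261] yaw 69.96 t 0.15
dp [-0.9272, -0.1465, -0.883] rot [0.0007, 0.9993, -0.001] dist 0.644
```

```bash
python3 -m pendant '{"dp":[[-0.927,-0.147,-0.883],[-0.927,-0.147,-0.883],[-0.927,-0.147,-0.883],[-0.927,-0.147,-0.883],[-0.927,-0.147,-0.883],[-0.927,-0.147,-0.883],[-0.927,-0.147,-0.883],[-0.927,-0.147,-0.883],[-0.927,-0.147,-0.883],[-0.927,-0.147,-0.883],[-0.927,-0.147,-0.883],[-0.927,-0.147,-0.883]],"rotation":[[0,1,0],[0,1,0],[0,1,0],[0,1,0],[0,1,0],[0,1,0],[0,1,0],[0,1,0],[0,1,0],[0,1,0],[0,1,0],[0,1,0]],"claw":[0,0,0,0,0,0,0,0,0,0,0,0]}'; python3 go.py 0.47 0 0.3 10; python3 -c "
from h import *
snap('wrist','w1.png')"
```

```text
time: 1.65
tcp_pos: [0.4703, -0.0012, 0.3003]
tcp_rot: [0.705, 0.06, -0.06, -0.704]
contact_force: [-0.3, 0.4, -0.9]
grip_width: 0.0919
now [ 0.4703 -0.0012  0.3003] yaw 9.75 t 1.65
dp [-0.0002, 0.0005, 0.0025] rot [0.0004, -0.0042, 0.0001] dist 0.001
```

View pics/w1.png

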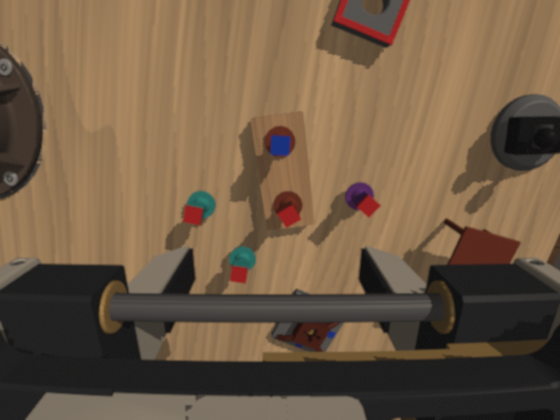

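The wrist view shows the blue tag at (280,146) and the red tag at (289,215), both standing in the rack. The nest is at top right, around (375,10). I'll measure tag centres and angles on the z=0.077 plane.

```bash
cat > tags.py <<'E'
from h import *
def tags(c,z=.077,mn=40):
    h=cv2.cvtColor(c['pixels'],cv2.COLOR_RGB2HSV)
    out=[]
    for n,m in(('red',((h[...,0]<6)|(h[...,0]>174))&(h[...,1]>190)&(h[...,2]>120)),('blue',(abs(h[...,0].astype(int)-117)<10)&(h[...,1]>150)&(h[...,2]>80))):
        cs,_=cv2.findContours(m.astype(np.uint8),cv2.RETR_EXTERNAL,cv2.CHAIN_APPROX_NONE)
        for k in cs:
            if cv2.contourArea(k)<mn: continue
            P=np.array([onz(c,*q[0],z)[:2] for q in k]).astype(np.float32)
            (cx,cy),(w,hh),a=cv2.minAreaRect(P*1000)
            mo=cv2.moments(k); u,v=mo['m10']/mo['m00'],mo['m01']/mo['m00']
            out.append((n,(round(u),round(v)),onz(c,u,v,z)[:2].round(4),np.round([cx,cy,w,hh],1),round(a,1)))
    return out
if __name__=='__main__':
    import sys
    for f in sys.argv[1:]:
        print(f)
        for t in tags(dict(np.load('/tmp/%s.npz'%f))): print(t)
E
python3 tags.py w1.png top0.png side0.png
```

```text
w1.png
('red', (238, 274), array([ 0.4412, -0.1389]), array([ 441.2, -139. ,   18.6,   20.4]), 2.1)
('red', (193, 215), array([ 0.3724, -0.065 ]), array([372.4, -65.1,  19.8,  19.6]), 87.1)
('red', (289, 215), array([ 0.4933, -0.0445]), array([493.6, -44.7,  21.6,  20.5]), 42.1)
('red', (368, 205), array([ 0.5895, -0.0147]), array([589.9, -15.2,  19.3,  19.2]), 58.2)
('red', (369, 24), array([0.5406, 0.1866]), array([539. , 200.7,  47.1,  67.6]), 80.3)
('blue', (280, 145), array([0.4666, 0.0402]), array([466.5,  40.2,  20.3,  21.2]), 9.8)
top0.png
('red', (152, 254), array([0.3892, 0.3954]), array([388.5, 394.6,  64.3,  16.8]), 88.5)
side0.png
('red', (263, 166), array([0.5422, 0.1575]), array([541.9, 160.7,  75.6,  72.6]), 78.4)
```

```bash
python3 go.py 0.493 -0.044 0.16 42
```

```text
now [4.699e-01 3.000e-04 3.000e-01] yaw 9.88 t 1.7
dp [0.0305, 0.28, -0.0953] rot [-0.0003, -0.5353, -0.0004] dist 0.149
```

```bash
python3 -m pendant '{"dp":[[0.03,0.28,-0.095],[0.03,0.28,-0.095],[0.03,0.28,-0.095],[0.03,0.28,-0.095],[0.03,0.28,-0.095]],"rotation":[[0,-0.535,0],[0,-0.535,0],[0,-0.535,0],[0,-0.535,0],[0,-0.535,0]],"claw":[60,60,60,60,60]}'; python3 -c "
from h import *
snap('wrist','w2.png')"; python3 tags.py w2.png
```

```text
time: 2.33
tcp_pos: [0.4935, -0.0426, 0.1612]
tcp_rot: [-0.66, -0.253, 0.252, 0.66]
contact_force: [0.6, -0.7, 0.8]
grip_width: 0.07
w2.png
('red', (386, 258), array([ 0.5877, -0.0086]), array([589.8,  -7.9,   7.5,  20. ]), 83.2)
('red', (155, 250), array([ 0.438 , -0.1334]), array([ 438.6, -134.8,   14.5,   14.6]), 0.5)
('red', (274, 218), array([ 0.4928, -0.0451]), array([492.8, -45.2,  21.8,  21.3]), 41.9)
('red', (138, 136), array([ 0.3731, -0.0653]), array([373.2, -65.5,  21. ,  20.8]), 87.5)
('blue', (234, 347), array([ 0.551, -0.166]), array([ 551. , -166.2,    9.1,    8.8]), 73.3)
('blue', (323, 114), array([0.4665, 0.0395]), array([466.7,  39.3,  21.8,  21.8]), 6.4)
```

View pics/w2.png

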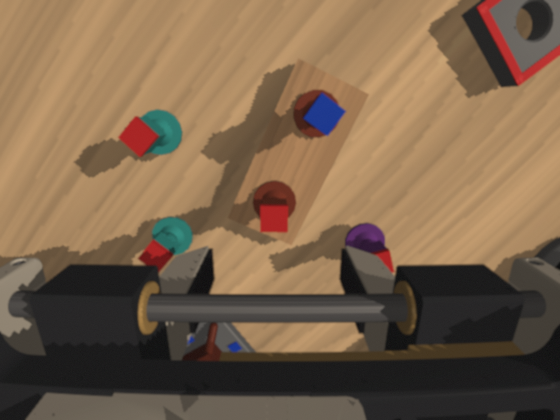

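The red head at (274,218) sits squarely between the fingers, at (0.4928,-0.0451) with yaw 41.9°. The blue tag is at (323,114). I'll descend and grip.

```bash
python3 go.py 0.4928 -0.0451 0.046 41.9
```

```text
now [ 0.4938 -0.0426  0.1616] yaw 41.93 t 2.375
dp [-0.0052, 0.2311, -0.0022] rot [0.0006, 0.0005, 0.0018] dist 0.116
```

```bash
python3 -m pendant '{"dp":[[-0.003,0.12,-0.001],[-0.003,0.18,-0.001],[-0.003,0.18,-0.001]],"rotation":[[0,0,0],[0,0,0],[0,0,0]],"claw":[60,60,60]}'; python3 -c "
from h import *
snap('wrist','w3.png')"; python3 tags.py w3.png; python3 go.py 0.4928 -0.0451 0.046 41.9
```

```text
time: 2.75
tcp_pos: [0.4917, -0.0443, 0.07]
tcp_rot: [-0.66, -0.253, 0.254, 0.66]
contact_force: [-0.1, -0.4, 0.8]
grip_width: 0.0702
w3.png
('red', (264, 258), array([ 0.4821, -0.0429]), array([482.5, -42.1,  10.4,   5. ]), 56.4)
('red', (71, 150), array([ 0.3745, -0.0633]), array([374.6, -63.6,  22.1,  21.2]), 86.9)
('blue', (357, 117), array([0.4666, 0.0395]), array([466.8,  39.3,  22.2,  22. ]), 6.8)
now [ 0.4927 -0.0446  0.0712] yaw 42.0 t 2.8
dp [-0.0006, 0.0503, -0.0009] rot [0.0001, 0.0017, 0.0004] dist 0.025
```

View pics/w3.png

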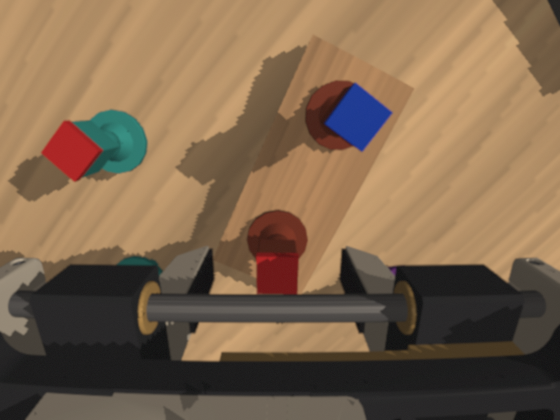

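The red head at (277,275) is centred between the fingers, so I'll go down and grip.

```bash
python3 -m pendant '{"dp":[[0,0.05,0],[0,0.05,0],[0,0.05,0],[0,0.05,0],[0,0.05,0],[0,0.05,0]],"rotation":[[0,0,0],[0,0,0],[0,0,0],[0,0,0],[0,0,0],[0,0,0]],"claw":[60,60,255,255,255,255]}'; python3 go.py 0.493 -0.045 0.12 42
```

```text
time: 3.55
tcp_pos: [0.4924, -0.0452, 0.0455]
tcp_rot: [0.66, 0.254, -0.254, -0.66]
contact_force: [-0.1, -0.0, 0.3]
grip_width: 0.0347
now [ 0.4924 -0.0452  0.0455] yaw 42.05 t 3.55
dp [0.0011, -0.149, -0.0006] rot [0.0001, 0.0008, 0.0003] dist 0.075
```

```bash
python3 -m pendant '{"dp":[[0,0,0],[0,0,0],[0,0,0],[0,0,0],[0,-0.08,0],[0,-0.16,0],[0,-0.24,0],[0,-0.24,0]],"rotation":[[0,0,0],[0,0,0],[0,0,0],[0,0,0],[0,0,0],[0,0,0],[0,0,0],[0,0,0]],"claw":[255,255,255,255,255,255,255,255]}'; python3 go.py 0.551 0.228 0.17 42
```

```text
time: 4.55
tcp_pos: [0.4941, -0.0453, 0.1677]
tcp_rot: [0.66, 0.256, -0.252, -0.66]
contact_force: [0.4, 0.1, -0.6]
grip_width: 0.0214
now [ 0.4941 -0.0453  0.1677] yaw 42.06 t 4.55
dp [0.4507, -0.0037, 0.3296] rot [0.0028, 0.0009, 0.0041] dist 0.279
```

```bash
python3 go.py 0.595 0.175 0.17 42
```

```text
now [ 0.4941 -0.0453  0.1677] yaw 42.06 t 4.55
dp [0.4451, -0.0033, 0.1919] rot [0.0028, 0.0009, 0.0041] dist 0.242
```

```bash
python3 -m pendant '{"dp":[[0.445,-0.003,0.192],[0.445,-0.003,0.192],[0.445,-0.003,0.192],[0.445,-0.003,0.192],[0.445,-0.003,0.192],[0.445,-0.003,0.192]],"rotation":[[0,0,0],[0,0,0],[0,0,0],[0,0,0],[0,0,0],[0,0,0]],"claw":[255,255,255,255,255,255]}'; python3 -c "
from h import *
snap('wrist','w4.png');snap('top','t4.png');snap('side','s4.png')"; python3 go.py 0.551 0.228 0.17 42
```

```text
time: 5.3
tcp_pos: [0.5924, 0.1744, 0.1653]
tcp_rot: [0.66, 0.253, -0.255, -0.66]
contact_force: [-0.6, -0.5, -1.0]
grip_width: 0.0219
now [0.5928 0.1734 0.1664] yaw 41.93 t 5.45
dp [0.0107, -0.0071, 0.1371] rot [-0.0001, -0.0012, -0.0008] dist 0.069
```

View pics/w4.png

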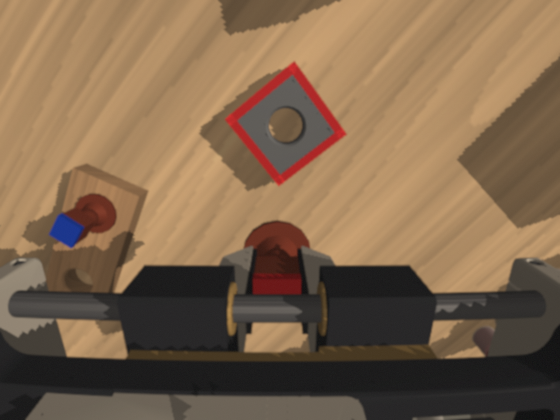

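View pics/s4.png

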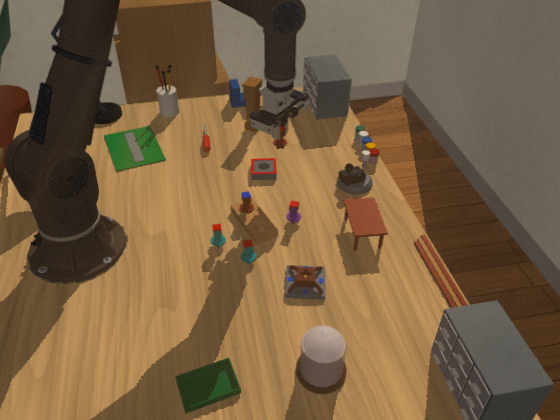

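The red pedestal is held upright at (276,270). The nest rim corners are at about (295,64), (344,133), (279,184) and (227,120), with the well at (286,125).

Run:
```python
from h import *
for f in('w4.png','s4.png','t4.png','w1.png'):
    c=dict(np.load('/tmp/%s.npz'%f)); h=cv2.cvtColor(c['pixels'],cv2.COLOR_RGB2HSV)
    m=(((h[...,0]<8)|(h[...,0]>172))&(h[...,1]>150)&(h[...,2]>70)).astype(np.uint8)
    m=cv2.morphologyEx(m,cv2.MORPH_CLOSE,np.ones((3,3)))
    for k in cv2.findContours(m,cv2.RETR_EXTERNAL,cv2.CHAIN_APPROX_NONE)[0]:
        k2=cv2.convexHull(k)
        if cv2.contourArea(k2)<150: continue
        P=np.array([onz(c,*q[0],.024)[:2] for q in k2],np.float32)*1000
        print(f,k[:,0].mean(0).round(),np.round(cv2.minAreaRect(P)[0],1),np.round(cv2.minAreaRect(P)[1],1),round(cv2.minAreaRect(P)[2],1))
c=dict(np.load('/tmp/w4.png.npz'))
# well: bright wood/dark inside nest polygon
g=c['pixels'].astype(int); sat=cv2.cvtColor(c['pixels'],cv2.COLOR_RGB2HSV)[...,1]
print(g[125,240:335:3].tolist())
```

```text
w4.png [277. 283.] [655.7 103.8] [51.  25.7] 42.2
w4.png [277. 239.] [622.6 143.9] [62.8 34. ] 28.0
w4.png [ 91. 216.] [464.6  34.3] [49.8 39. ] 63.7
w4.png [286. 124.] [552.9 229.9] [80.3 80.6] 80.3
s4.png [263. 166.] [554.  230.9] [79.8 77.7] 78.4
t4.png [295. 141.] [ 780. -104.] [143.1  85.1] 83.9
w1.png [238. 274.] [ 439.1 -169.8] [25.1 26.4] 0.9
w1.png [483. 249.] [808.6 -66.3] [60.5 99.1] 89.7
w1.png [192. 215.] [360.3 -85.5] [25.9 25.9] 88.0
w1.png [368. 206.] [608. -28.] [24.4 25.2] 58.7
w1.png [288. 208.] [496.1 -51.3] [39.  47.5] 38.0
w1.png [280. 137.] [466.3  45. ] [38.3 27.5] 3.0
w1.png [372.  22.] [550.5 217.4] [55.7 80.7] 80.4
[[150, 63, 60], [97, 91, 88], [95, 93, 88], [96, 93, 89], [96, 92, 88], [96, 93, 88], [96, 93, 89], [96, 92, 88], [94, 91, 87], [105, 100, 94], [158, 127, 91], [119, 95, 69], [114, 93, 67], [112, 90, 66], [109, 89, 65], [109, 88, 64], [109, 88, 65], [107, 87, 63], [106, 86, 62], [113, 91, 66], [117, 94, 69], [53, 49, 45], [83, 81, 77], [96, 93, 89], [96, 93, 89], [95, 93, 88], [95, 92, 88], [96, 93, 89], [96, 92, 89], [97, 90, 88], [158, 53, 52], [174, 39, 39]]
```

```bash
python3 go.py 0.553 0.230 0.1 42; python3 go.py 0.553 0.230 0.046 42
```

```text
now [0.5928 0.1734 0.1664] yaw 41.93 t 5.45
dp [0.0165, 0.1328, 0.1374] rot [-0.0001, -0.0012, -0.0008] dist 0.096
now [0.5928 0.1734 0.1664] yaw 41.93 t 5.45
dp [0.0166, 0.2408, 0.1374] rot [-0.0001, -0.0012, -0.0008] dist 0.139
```

```bash
python3 -m pendant '{"dp":[[0.016,0,0.137],[0.016,0.03,0.137],[0.016,0.13,0.137],[0.016,0.13,0.137],[0.016,0.13,0.137]],"rotation":[[0,0,0],[0,0,0],[0,0,0],[0,0,0],[0,0,0]],"claw":[255,255,255,255,255]}'; python3 go.py 0.553 0.230 0.046 42
```

```text
time: 6.08
tcp_pos: [0.5541, 0.2305, 0.103]
tcp_rot: [0.66, 0.254, -0.253, -0.66]
contact_force: [0.4, 0.7, -0.3]
grip_width: 0.022
now [0.5541 0.2305 0.103 ] yaw 41.97 t 6.075
dp [-0.0024, 0.114, 0.0008] rot [0.0006, -0.0006, 0.0008] dist 0.057
```

```bash
python3 -m pendant '{"dp":[[-0.002,0.03,0],[-0.002,0.06,0],[-0.002,0.08,0],[-0.002,0.1,0],[-0.002,0.11,0],[-0.002,0.11,0]],"rotation":[[0,0,0],[0,0,0],[0,0,0],[0,0,0],[0,0,0],[0,0,0]],"claw":[255,255,255,255,255,255]}'; python3 -c "
from h import *
snap('side','s5.png');snap('wrist','w5.png')"; python3 go.py 0.553 0.230 0.046 42
```

```text
time: 6.82
tcp_pos: [0.5524, 0.2306, 0.0464]
tcp_rot: [0.66, 0.253, -0.254, -0.66]
contact_force: [-0.3, 0.0, -0.1]
grip_width: 0.0217
now [0.5528 0.2307 0.047 ] yaw 42.05 t 6.925
dp [-0.0007, 0.002, -0.0014] rot [0.0002, 0.0008, 0.0004] dist 0.001
```

View pics/w5.png

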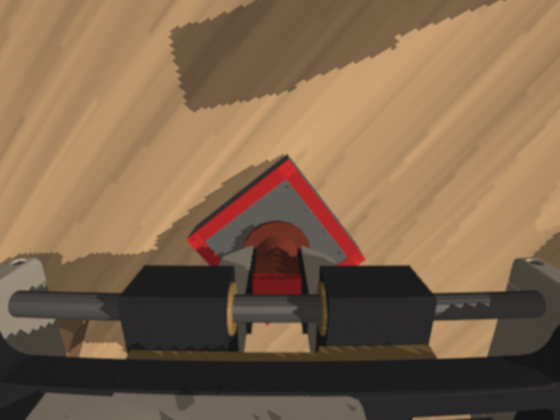

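The flange is centred over the nest, about 1 mm above its top. I'll lower it, release and back off.

```bash
python3 -m pendant '{"dp":[[0,0.004,0],[0,0.004,0],[0,0.003,0],[0,0.003,0],[0,0.003,0],[0,0.003,0],[0,0,0],[0,-0.08,0],[0,-0.2,0],[0,-0.24,0]],"rotation":[[0,0,0],[0,0,0],[0,0,0],[0,0,0],[0,0,0],[0,0,0],[0,0,0],[0,0,0],[0,0,0],[0,0,0]],"claw":[255,255,130,60,60,60,60,60,60,60]}'; python3 -c "
from h import *
snap('wrist','w6.png');snap('side','s6.png')"; python3 tags.py w6.png; python3 go.py 0.4667 0.0395 0.17 7
```

```text
time: 8.18
tcp_pos: [0.5542, 0.231, 0.1705]
tcp_rot: [-0.66, -0.255, 0.252, 0.66]
contact_force: [-0.1, -1.2, -0.5]
grip_width: 0.0697
w6.png
('red', (276, 197), array([0.5454, 0.2411]), array([543.3, 240.7,  64.3,  64.7]), 80.2)
now [0.5541 0.2312 0.1696] yaw 42.05 t 8.275
dp [-0.3865, -0.0026, -0.1677] rot [-0.0005, 0.5842, 0.0048] dist 0.211
```

View pics/w6.png

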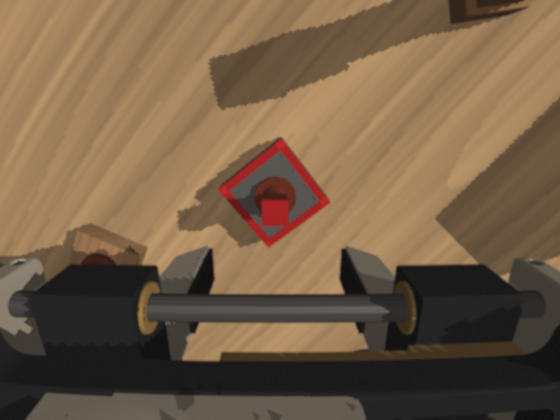

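View pics/s6.png

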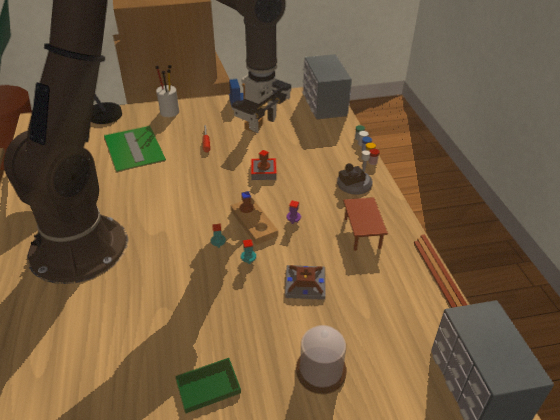

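```bash
python3 -c "
from h import *
c=dict(np.load('/tmp/w6.png.npz')); print(dep(c,275,212),dep(c,272,182))"
python3 -m pendant '{"dp":[[-0.386,0,-0.168],[-0.386,0,-0.168],[-0.386,0,-0.168],[-0.386,0,-0.168],[-0.386,0,-0.168],[-0.386,0,-0.168]],"rotation":[[0,0.584,0],[0,0.584,0],[0,0.584,0],[0,0.584,0],[0,0.584,0],[0,0.584,0]],"claw":[60,60,60,60,60,60]}'; python3 -c "
from h import *
snap('wrist','w7.png')"; python3 tags.py w7.png; python3 go.py 0.4667 0.0395 0.072 6.8
```

```text
[0.55374218 0.23050526 0.07656806] [0.54159985 0.23968454 0.0293187 ]
time: 9.02
tcp_pos: [0.4661, 0.0405, 0.1665]
tcp_rot: [-0.706, -0.044, 0.044, 0.706]
contact_force: [0.6, 0.6, 1.1]
grip_width: 0.0703
w7.png
('red', (426, 36), array([0.5557, 0.1874]), array([550.4, 196.1,  41. ,  30.9]), 80.2)
('red', (357, 18), array([0.5039, 0.1916]), array([504.1, 192.8,  12.1,  20.9]), 10.1)
('blue', (278, 213), array([0.467 , 0.0414]), array([467.1,  40.7,  21.3,  21.6]), 7.2)
now [0.4661 0.0406 0.1665] yaw 7.2 t 9.075
dp [0.0009, 0.1889, -0.0022] rot [0.0001, 0.0067, 0.0001] dist 0.094
```

View pics/w7.png

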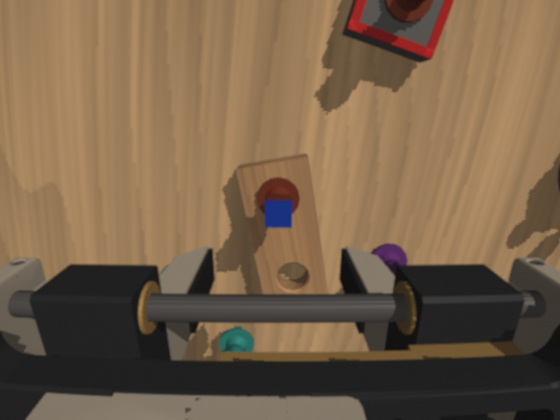

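The red pedestal reads tag height 0.0766 m and flange top 0.029 m, so it is seated. The blue head is at (278,213), square to the jaws. Next is the blue grasp.

```bash
python3 -m pendant '{"dp":[[0.002,0.12,0],[0.002,0.18,0],[0.002,0.24,0],[0.002,0.24,0],[0.002,0.24,0],[0.002,0.24,0],[0.002,0.24,0],[0.002,0.24,0],[0.002,0.24,0],[0.002,0.24,0],[0.002,0.24,0]],"rotation":[[0,0,0],[0,0,0],[0,0,0],[0,0,0],[0,0,0],[0,0,0],[0,0,0],[0,0,0],[0,0,0],[0,0,0],[0,0,0]],"claw":[60,60,60,60,255,255,255,255,255,255,255]}'; python3 go.py 0.4667 0.0395 0.18 7
```

```text
time: 10.45
tcp_pos: [0.4665, 0.0392, 0.0469]
tcp_rot: [-0.706, -0.043, 0.043, 0.706]
contact_force: [0.4, 1.0, 4.3]
grip_width: 0.0222
now [0.4665 0.0392 0.0469] yaw 7.01 t 10.45
dp [0.0004, -0.2663, 0.0006] rot [-0.0002, 0.0002, 0.0001] dist 0.133
```

```bash
python3 -m pendant '{"dp":[[0,-0.08,0],[0,-0.18,0],[0,-0.29,0],[0,-0.3,0]],"rotation":[[0,0,0],[0,0,0],[0,0,0],[0,0,0]],"claw":[255,255,255,255]}'; python3 go.py 0.57 -0.315 0.2 7;python3 - <<'E'
from h import *
c=dict(np.load('/tmp/top0.png.npz')); print(onz(c,414,203,.14),onz(c,400,206,.0))
E
```

```text
time: 10.95
tcp_pos: [0.4684, 0.0392, 0.1998]
tcp_rot: [-0.705, -0.045, 0.041, 0.706]
contact_force: [0.3, 0.1, -1.1]
grip_width: 0.0216
now [0.4684 0.0392 0.1998] yaw 7.01 t 10.95
dp [0.1152, -0.0009, -0.7279] rot [-0.0014, 0.0002, 0.0054] dist 0.368
[ 0.53315019 -0.47635336  0.14      ] [ 0.53849875 -0.47082032  0.        ]
```

Bell jar is around (0.535,-0.475), well clear of this path. I'll go and look at the jig.

```bash
python3 -m pendant '{"dp":[[0.115,0,-0.728],[0.115,0,-0.728],[0.115,0,-0.728],[0.115,0,-0.728],[0.115,0,-0.728],[0.115,0,-0.728],[0.115,0,-0.728],[0.115,0,-0.728]],"rotation":[[0,0,0],[0,0,0],[0,0,0],[0,0,0],[0,0,0],[0,0,0],[0,0,0],[0,0,0]],"claw":[255,255,255,255,255,255,255,255]}'; python3 -c "
from h import *
c=snap('wrist','w8.png');snap('side','s8.png');snap('top','t8.png')
cv2.imwrite('pics/w8z.png',cv2.resize(c['pixels'][60:300,160:400,::-1],None,fx=2.4,fy=2.4,interpolation=cv2.INTER_CUBIC))"; python3 go.py 0.57 -0.315 0.2 7
```

```text
time: 11.95
tcp_pos: [0.5673, -0.3146, 0.1951]
tcp_rot: [-0.705, -0.042, 0.044, 0.706]
contact_force: [0.1, 0.2, -0.5]
grip_width: 0.0218
now [ 0.5681 -0.3132  0.1962] yaw 7.13 t 12.1
dp [0.0032, -0.0076, -0.004] rot [-0.0014, 0.0022, -0.0004] dist 0.005
```

View pics/w8z.png

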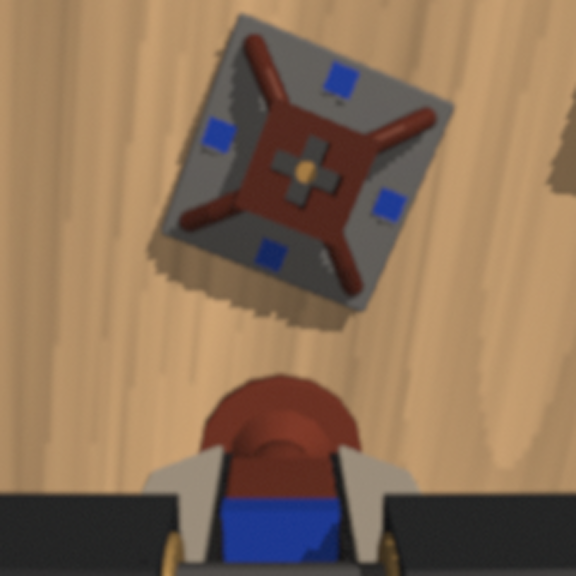

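View pics/s8.png

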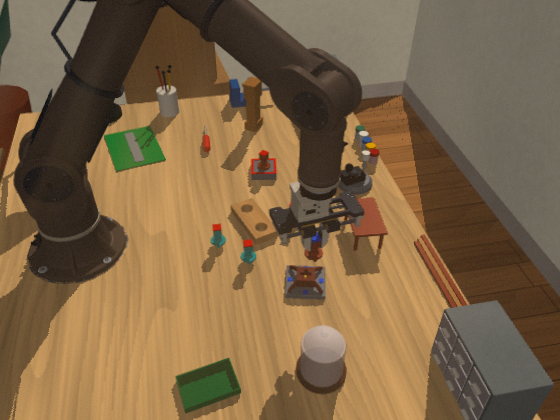

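The zoom shows the base with its plus-shaped socket at full-image pixel (287,131). The four blue marks are around it, and the held pedestal is upright and central. I'll fit the marks, the hub and the socket.

```bash
cat > jig.py <<'E'
from h import *
def jig(c,box):
    u0,v0,u1,v1=box; im=c['pixels'][v0:v1,u0:u1]; h=cv2.cvtColor(im,cv2.COLOR_RGB2HSV)
    H=h[...,0].astype(int)
    b=((abs(H-115)<12)&(h[...,1]>120)&(h[...,2]>70)).astype(np.uint8)
    P=[]
    for k in cv2.findContours(b,cv2.RETR_EXTERNAL,cv2.CHAIN_APPROX_NONE)[0]:
        m=cv2.moments(k)
        if m['m00']<8: continue
        P.append(onz(c,m['m10']/m['m00']+u0,m['m01']/m['m00']+v0,.014)[:2])
    P=np.array(P); print('marks',P.round(4).tolist())
    if len(P)==4:
        ce=P.mean(0); a=[np.degrees(np.arctan2(*(p-ce)[::-1]))for p in P]; print(' centre',ce.round(4),'ang mod90',np.round([x%90 for x in a],1),[np.linalg.norm(p-ce).round(4) for p in P])
    rd=(((H<12)|(H>172))&(h[...,1]>130)).astype(np.uint8)
    # hub: open after filling
    k=max(cv2.findContours(rd,cv2.RETR_EXTERNAL,cv2.CHAIN_APPROX_NONE)[0],key=cv2.contourArea)
    f=cv2.drawContours(np.zeros_like(rd),[k],-1,1,-1)
    n=int(0.022/0.046*np.sqrt(cv2.countNonZero(f))) |1
    hb=cv2.morphologyEx(f,cv2.MORPH_OPEN,np.ones((n,n)) if 0 else cv2.getStructuringElement(cv2.MORPH_ELLIPSE,(n,n)))
    k=max(cv2.findContours(hb,cv2.RETR_EXTERNAL,cv2.CHAIN_APPROX_NONE)[0],key=cv2.contourArea)
    Q=np.array([onz(c,*(q[0]+[u0,v0]),.038)[:2] for q in k],np.float32)*1000; print('hub',cv2.minAreaRect(Q))
    pl=((f>0)&(rd==0)).astype(np.uint8)
    n,l,st,cc=cv2.connectedComponentsWithStats(pl); i=1+np.argmax(st[1:,4])
    vv,uu=np.nonzero(l==i); Q=np.array([onz(c,a+u0,b+v0,.038)[:2] for a,b in zip(uu,vv)])*1000
    print('plus n',len(Q),'mean',Q.mean(0).round(1)); d=Q-Q.mean(0)
    t=np.arctan2(d[:,1],d[:,0]); rr=np.hypot(*d.T); z=(rr**4*np.exp(4j*t)).sum(); print(' ang mod90',np.degrees(np.angle(z)/4)%90)
    k=cv2.findContours((l==i).astype(np.uint8),cv2.RETR_EXTERNAL,cv2.CHAIN_APPROX_NONE)[0][0]
    print(' rect',cv2.minAreaRect(np.array([onz(c,*(q[0]+[u0,v0]),.038)[:2] for q in k],np.float32)*1000))
E
python3 - <<'E'
from jig import *
c=dict(np.load('/tmp/w8.png.npz')); jig(c,(210,60,360,200))
c=dict(np.load('/tmp/side0.png.npz')); jig(c,(282,262,330,300))
c=dict(np.load('/tmp/top0.png.npz')); jig(c,(320,180,362,220))
import tags
c=dict(np.load('/tmp/w8.png.npz'))
E
```

```text
marks [[0.5595, -0.2912], [0.6086, -0.2627], [0.531, -0.242], [0.58, -0.2136]]
 centre [ 0.5698 -0.2524] ang mod90 [75.1 75.1 75.  75.2] [np.float64(0.0401), np.float64(0.0402), np.float64(0.0401), np.float64(0.0401)]
hub ((569.5489501953125, -252.48159790039062), (44.31362533569336, 44.10419464111328), 74.23931121826172)
plus n 491 mean [ 569.1 -251.4]
 ang mod90 75.17411562929533
 rect ((569.1941528320312, -251.42181396484375), (24.928491592407227, 24.934289932250977), 31.722448348999023)
marks [[0.5331, -0.2418]]
hub ((570.0081176757812, -257.34588623046875), (49.316810607910156, 42.88481903076172), 75.07952880859375)
plus n 27 mean [ 570.4 -256.4]
 ang mod90 71.84112057987751
 rect ((572.0459594726562, -254.58114624023438), (24.706811904907227, 17.758106231689453), 39.50149154663086)
marks []
hub ((566.664306640625, -250.18862915039062), (43.99189758300781, 45.45901870727539), 73.85848236083984)
plus n 35 mean [ 567.7 -250.2]
 ang mod90 75.99515049686103
 rect ((568.10546875, -250.12863159179688), (20.380229949951172, 20.733417510986328), 32.11328887939453)
```

Run:
```python
from h import *
c=dict(np.load('/tmp/w8.png.npz')); im=c['pixels']
s=r.sense(); M=R.from_quat(s['tcp_rot']).as_matrix(); tcp=s['tcp_pos']
h=cv2.cvtColor(im,cv2.COLOR_RGB2HSV)
b=((abs(h[...,0].astype(int)-115)<12)&(h[...,1]>120)&(h[...,2]>60)).astype(np.uint8); b[:230]=0
k=max(cv2.findContours(b,cv2.RETR_EXTERNAL,cv2.CHAIN_APPROX_NONE)[0],key=cv2.contourArea)
print(cv2.boundingRect(k)); 
P=np.array([M.T@(onz(c,*q[0],tcp[2]+.0301)-tcp) for q in k])*1000
print('tag tool x',P[:,0].min(),P[:,0].max(),'z',P[:,2].min(),P[:,2].max()); print(cv2.minAreaRect(P[:,[0,2]].astype(np.float32)))
rd=(((h[...,0]<12)|(h[...,0]>172))&(h[...,1]>130)).astype(np.uint8); rd[:205]=0; rd[:,:230]=0; rd[:,330:]=0; rd[245:]=0
k=max(cv2.findContours(rd,cv2.RETR_EXTERNAL,cv2.CHAIN_APPROX_NONE)[0],key=cv2.contourArea)
print(cv2.boundingRect(k))
for hz in(-.0229,-.0179):
  P=np.array([M.T@(onz(c,*q[0],tcp[2]+hz)-tcp) for q in k if q[0][1]<238])*1000
  x,y=P[:,0],P[:,2]; m=y>6; A=np.c_[2*x,2*y,np.ones(len(x))][m]; o=np.linalg.lstsq(A,(x*x+y*y)[m],rcond=None)[0]; print('flange z max',y.max(),'circle',o[:2],np.sqrt(o[2]+o[0]**2+o[1]**2))
print(dep(c,277,285), [ (M.T@(dep(c,277,v)-tcp)).round(4) for v in(275,280,288)])
```

```text
(251, 267, 51, 28)
tag tool x -12.472198679664059 10.05360455768786 z -0.13215513066305426 13.752013404334267
((-1.2086114883422852, 6.813122749328613), (22.525306701660156, 13.8843412399292), 0.01833784580230713)
(244, 216, 66, 29)
flange z max 19.74346719438276 circle [-0.9831032  -0.71091546] 20.03215222136622
flange z max 21.441366382484603 circle [-0.96821425  1.55584601] 19.47503270419165
[ 0.56696356 -0.31003932  0.22414913] [array([-0.0008, -0.0279,  0.0085]), array([-0.0008, -0.0287,  0.0064]), array([-0.0008, -0.03  ,  0.003 ])]
```

Run:
```python
from h import *
from scipy.spatial.transform import Rotation as R
for f,tcp,yaw in(('w8.png',[.5673,-.3146,.1951],7.1),('w4.png',[.5924,.1744,.1653],41.95)):
    c=dict(np.load('/tmp/%s.npz'%f)); t=np.radians(yaw)
    M=np.c_[[np.cos(t),np.sin(t),0],[0,0,-1],[-np.sin(t),np.cos(t),0]]
    print(f)
    for v in range(214,300,4): print(v,[(M.T@(dep(c,u,v)-tcp)*1000).round(1).tolist() for u in(268,277,286)],c['pixels'][v,277])
```

```text
w8.png
214 [[-10.8, 195.8, -35.3], [-0.2, 197.0, -35.7], [10.4, 196.6, -35.5]] [166 133  95]
218 [[-5.1, 18.5, 20.9], [0.2, 18.0, 21.1], [5.5, 20.0, 20.4]] [109  50  36]
222 [[-5.2, 19.0, 18.3], [0.2, 18.9, 18.3], [5.5, 17.9, 18.6]] [108  48  34]
226 [[-5.2, 18.6, 15.9], [0.2, 17.6, 16.3], [5.5, 18.2, 16.0]] [107  49  33]
230 [[-5.2, 17.4, 13.8], [0.2, 17.6, 13.7], [5.5, 18.6, 13.3]] [110  51  36]
234 [[-5.2, 17.0, 11.4], [0.2, 16.4, 11.7], [5.5, 18.3, 10.9]] [120  54  39]
238 [[-5.1, 15.1, 9.7], [0.2, 14.1, 10.1], [5.5, 15.3, 9.6]] [121  55  38]
242 [[-5.1, 13.8, 7.6], [0.2, 11.4, 8.7], [5.4, 12.8, 8.1]] [117  53  38]
246 [[-5.0, 7.9, 7.7], [0.2, 3.4, 9.7], [5.4, 11.9, 6.0]] [97 44 32]
250 [[-4.8, 2.0, 8.0], [0.2, 0.0, 8.9], [5.1, 1.7, 8.1]] [99 46 34]
254 [[-4.4, -10.5, 11.5], [0.2, -10.7, 11.6], [4.8, -10.8, 11.6]] [94 44 32]
258 [[-4.3, -14.6, 11.2], [0.2, -14.4, 11.2], [4.7, -14.5, 11.2]] [94 43 31]
262 [[-4.1, -20.3, 11.9], [0.2, -18.9, 11.2], [4.6, -18.9, 11.2]] [94 44 30]
266 [[-4.0, -24.3, 11.9], [0.2, -23.8, 11.6], [4.5, -23.4, 11.4]] [88 44 49]
270 [[-3.9, -28.0, 11.8], [0
[... 1548 characters left out ...]
1, 9.3]] [65 33 24]
266 [[-4.0, -18.7, 9.0], [0.4, -19.2, 9.3], [4.8, -18.6, 9.0]] [69 35 25]
270 [[-3.9, -22.8, 9.0], [0.4, -22.5, 8.9], [4.7, -23.4, 9.4]] [60 30 23]
274 [[-3.7, -27.0, 9.2], [0.4, -27.7, 9.6], [4.7, -25.6, 8.4]] [96 24 20]
278 [[-3.6, -30.5, 9.1], [0.4, -30.1, 8.9], [4.5, -30.0, 8.9]] [87 19 20]
282 [[-3.6, -31.2, 7.5], [0.4, -31.1, 7.4], [4.5, -31.6, 7.7]] [109  27  26]
286 [[-3.6, -31.4, 5.5], [0.5, -30.0, 4.7], [4.5, -31.2, 5.4]] [108  25  24]
290 [[-3.7, -30.4, 2.8], [0.5, -30.5, 2.9], [4.6, -30.6, 2.9]] [107  23  22]
294 [[-2.2, -76.9, 30.4], [0.5, -77.3, 30.6], [3.1, -77.6, 30.8]] [70 32 31]
298 [[-2.1, -79.2, 30.5], [0.5, -79.5, 30.7], [3.0, -79.8, 30.9]] [63 60 58]
```

Run:
```python
from h import *
a=[cv2.resize(cv2.imread('pics/'+f)[200:310,220:340],None,fx=3.2,fy=3.2,interpolation=cv2.INTER_CUBIC) for f in('w4.png','w8.png')]
cv2.imwrite('pics/cmp.png',np.hstack(a))
```

```text
(no output)
```

View pics/cmp.png

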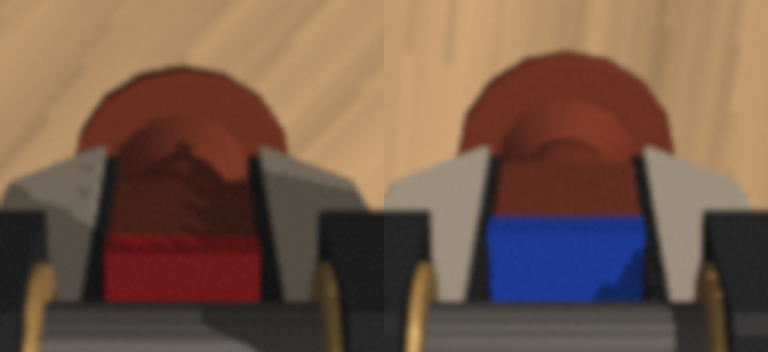

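The depth profile shows no tilt. The head face is at z≈+11.4 mm, the flange edge is at +21 mm, and the pedestal's origin is 39 mm below the TCP. The tag has a visible side, and that explains the odd tag fit. The seat is near (0.570,-0.2525) at −14.9°. I'll align yaw at a lower standoff and measure again.

```bash
python3 go.py 0.553 -0.321 0.125 -14.9
```

```text
now [ 0.5681 -0.3132  0.1962] yaw 7.13 t 12.1
dp [-0.0319, 0.1424, -0.0119] rot [-0.0013, 0.3672, -0.0006] dist 0.073
```

```bash
python3 -m pendant '{"dp":[[-0.032,0.14,-0.012],[-0.032,0.14,-0.012],[-0.032,0.14,-0.012],[-0.032,0.14,-0.012],[-0.032,0.14,-0.012],[-0.032,0.14,-0.012]],"rotation":[[0,0.367,0],[0,0.367,0],[0,0.367,0],[0,0.367,0],[0,0.367,0],[0,0.367,0]],"claw":[255,255,255,255,255,255]}'; python3 -c "
from h import *
c=snap('wrist','w9.png')
s=r.sense(); np.savez('/tmp/s9.npz',p=s['tcp_pos'],q=s['tcp_rot'])
cv2.imwrite('pics/w9z.png',cv2.resize(c['pixels'][60:300,160:400,::-1],None,fx=2.4,fy=2.4,interpolation=cv2.INTER_CUBIC))
from jig import *
jig(c,(200,60,370,205))"; python3 go.py 0.57 -0.2525 0.12 -14.9
```

```text
time: 12.85
tcp_pos: [0.5533, -0.3231, 0.1274]
tcp_rot: [-0.701, 0.091, -0.092, 0.701]
contact_force: [0.2, -0.5, -0.2]
grip_width: 0.0216
marks [[0.5596, -0.2914], [0.6085, -0.2627], [0.531, -0.2423], [0.5801, -0.2137]]
 centre [ 0.5698 -0.2525] ang mod90 [75.3 75.2 75.3 75.2] [np.float64(0.0402), np.float64(0.04), np.float64(0.0401), np.float64(0.0402)]
hub ((569.691650390625, -252.75091552734375), (43.548404693603516, 44.394432067871094), 75.06954956054688)
plus n 798 mean [ 570.1 -251.8]
 ang mod90 75.00979875440278
 rect ((570.174072265625, -252.08607482910156), (24.704360961914062, 25.194122314453125), 30.20454216003418)
now [ 0.5531 -0.3231  0.1273] yaw -14.95 t 12.9
dp [-0.0038, 0.0146, 0.1451] rot [-0.0002, -0.0008, 0.001] dist 0.073
```

View pics/w9z.png

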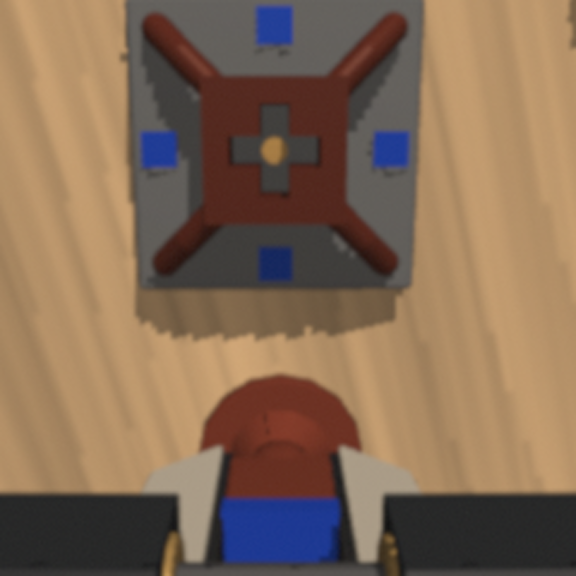

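```bash
python3 -m pendant '{"dp":[[-0.0022,0,0.07],[-0.0022,0.02,0.144],[-0.0022,0.05,0.144],[-0.0022,0.08,0.144],[-0.0022,0.08,0.144],[-0.0022,0.08,0.144]],"rotation":[[0,0,0],[0,0,0],[0,0,0],[0,0,0],[0,0,0],[0,0,0]],"claw":[255,255,255,255,255,255]}'; python3 -c "
from h import *
snap('wrist','w10.png');snap('side','s10.png')"; python3 go.py 0.5707 -0.2527 0.061 -14.9
```

```text
time: 13.65
tcp_pos: [0.5701, -0.2545, 0.0871]
tcp_rot: [0.701, -0.093, 0.093, -0.701]
contact_force: [-0.1, 0.4, -0.4]
grip_width: 0.0217
now [ 0.5705 -0.2541  0.0873] yaw -15.07 t 13.75
dp [-0.0003, 0.0526, 0.0029] rot [0.0003, -0.0028, 0.0008] dist 0.026
```

View pics/w10.png

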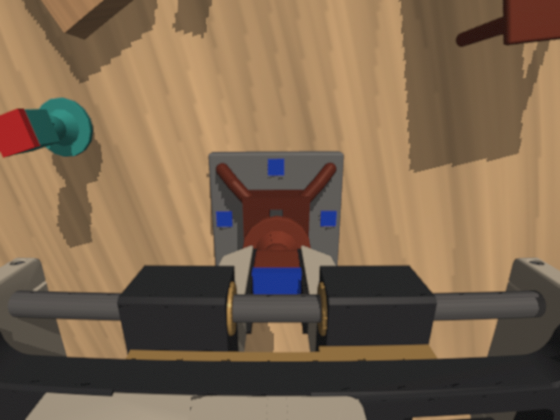

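Run:
```python
from h import *
c=dict(np.load('/tmp/w10.png.npz')); s=r.sense(); M=R.from_quat(s['tcp_rot']).as_matrix(); p=s['tcp_pos']
f=lambda u,v,z:(M.T@(onz(c,u,v,z)-p)*1000).round(1)[[0,2]]
for v in range(214,226,2): print(v,(M.T@(dep(c,277,v)-p)*1000).round(1), c['pixels'][v,277])
for v in range(186,196,2): print(v,f(277,v,.038),c['pixels'][v,265])
print([c['pixels'][200,u].tolist() for u in range(238,250)],[c['pixels'][200,u].tolist() for u in range(302,314)])
print('hub L/R',f(243.5,200,.038),f(308.5,200,.038)); 
im=c['pixels']; h=cv2.cvtColor(im,cv2.COLOR_RGB2HSV)
b=((abs(h[...,0].astype(int)-115)<12)&(h[...,1]>120)&(h[...,2]>70)).astype(np.uint8); b[:150]=0;b[250:]=0
for k in cv2.findContours(b,cv2.RETR_EXTERNAL,cv2.CHAIN_APPROX_NONE)[0]:
    m=cv2.moments(k)
    if m['m00']>8: print('mark',f(m['m10']/m['m00'],m['m01']/m['m00'],.014))
v=262;print([c['pixels'][285,u].tolist() for u in (248,250,252,254,298,300,302,304)])
print(f(251,285,p[2]+.03),f(301,285,p[2]+.03))
```

```text
214 [-0.2 73.4  4.7] [64 58 55]
216 [-0.2 20.5 21.1] [93 50 40]
218 [-0.2 18.8 20.4] [112  52  38]
220 [-0.2 17.7 19.6] [107  49  34]
222 [-0.2 18.1 18.2] [106  48  34]
224 [-0.2 18.9 16.6] [105  49  34]
186 [-0.2 32.5] [96 92 88]
188 [-0.2 31.1] [92 86 82]
190 [-0.2 29.7] [79 51 44]
192 [-0.2 28.3] [74 34 26]
194 [-0.2 27. ] [74 35 27]
[[56, 50, 48], [51, 41, 40], [50, 32, 28], [54, 28, 23], [68, 32, 24], [77, 35, 27], [79, 36, 27], [79, 36, 27], [79, 36, 27], [79, 37, 27], [79, 38, 28], [79, 37, 28]] [[79, 36, 27], [79, 38, 29], [79, 36, 27], [79, 36, 28], [79, 37, 27], [80, 37, 28], [79, 37, 28], [75, 34, 25], [67, 32, 24], [59, 35, 31], [54, 41, 37], [57, 51, 49]]
hub L/R [-23.   22.8] [21.2 22.7]
mark [39.2  1.5]
mark [-41.3   0.9]
mark [-1.4 41.3]
[[39, 37, 35], [33, 32, 31], [28, 32, 65], [27, 51, 132], [20, 42, 108], [19, 31, 71], [28, 27, 28], [31, 30, 29]]
[-12.1   4.9] [10.8  4.9]
```

Here the seat reads tool (-1.0, +1.2) mm and the pedestal (-0.8, +0.3) mm. I'll shift about 1 mm along tool z and descend in steps while watching force.

```bash
python3 -m pendant '{"dp":[[0,0,0.002],[0,0.01,0.002],[0,0.02,0.002],[0,0.026,0.002],[0,0.032,0.002],[0,0.032,0.002]],"rotation":[[0,0.003,0],[0,-0.003,0],[0,-0.003,0],[0,-0.003,0],[0,-0.003,0],[0,-0.003,0]],"claw":[255,255,255,255,255,255]}'; python3 go.py 0.5707 -0.2527 0.061 -14.9
```

```text
time: 14.5
tcp_pos: [0.5705, -0.2522, 0.0704]
tcp_rot: [-0.701, 0.091, -0.091, 0.701]
contact_force: [0.1, -0.4, -0.2]
grip_width: 0.0216
now [ 0.5705 -0.2522  0.0704] yaw -14.83 t 14.5
dp [0.0006, 0.0189, -0.001] rot [-0.0, 0.0011, -0.0004] dist 0.009
```

The foot is 6.6 mm inside the slots with no contact force. I'll continue down against the ejector.

```bash
python3 -m pendant '{"dp":[[0,0.005,0],[0,0.01,0],[0,0.014,0],[0,0.018,0],[0,0.018,0],[0,0.018,0]],"rotation":[[0,0,0],[0,0,0],[0,0,0],[0,0,0],[0,0,0],[0,0,0]],"claw":[255,255,255,255,255,255]}'; python3 go.py 0.5707 -0.2527 0.061 -14.9; python3 -c "
from h import *
print(r.sense()['contact_force'])
snap('wrist','w11.png');snap('side','s11.png')"
```

```text
time: 15.25
tcp_pos: [0.5709, -0.2524, 0.0621]
tcp_rot: [0.701, -0.091, 0.091, -0.701]
contact_force: [-1.1, -0.1, 6.4]
grip_width: 0.0216
now [ 0.5709 -0.2524  0.0621] yaw -14.83 t 15.25
dp [-0.0002, 0.0022, -0.0007] rot [-0.0001, 0.0011, 0.0006] dist 0.001
[-1.1439915  -0.06519264  6.41337984]
```

View pics/w11.png

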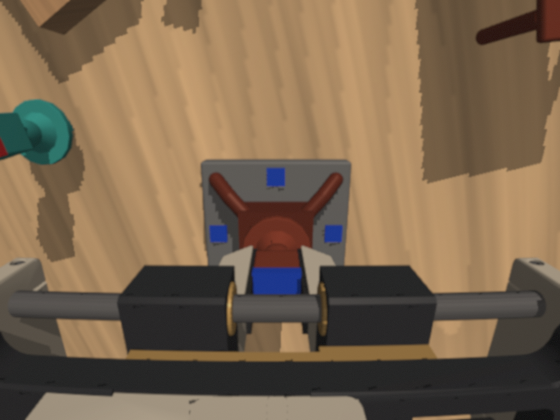

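The ejector is loaded at 6.4 N, with about 1-2 mm to go. I'll keep pressing until the force rises above the spring's 8 N.

```bash
python3 -m pendant '{"dp":[[0,0.002,0],[0,0.004,0],[0,0.006,0],[0,0.006,0]],"rotation":[[0,0,0],[0,0,0],[0,0,0],[0,0,0]],"claw":[255,255,255,255]}'
```

```text
time: 15.85
tcp_pos: [0.571, -0.2524, 0.0609]
tcp_rot: [-0.701, 0.091, -0.092, 0.702]
contact_force: [-6.7, 4.8, 25.7]
grip_width: 0.0216
```

Force rose to 25.7 N at TCP z 0.0609, and the expected home height is 0.061. I'll check that the flange is flush.

Run:
```python
from h import *
c=snap('wrist','w12.png');d=snap('side','s12.png');t=snap('top','t12.png')
for v in range(218,292,4): print(v,[dep(c,u,v)[2].round(4) for u in (255,268,277,286,300)],c['pixels'][v,277])
s=r.sense();print(s['contact_force'],s['tcp_pos'],s['time'],s['grip_width'])
a=cv2.resize(d['pixels'][200:320,240:380,::-1],None,fx=3.4,fy=3.4,interpolation=cv2.INTER_CUBIC)
cv2.imwrite('pics/s12z.png',a)
b=cv2.resize(c['pixels'][150:310,180:380,::-1],None,fx=3.6,fy=3.6,interpolation=cv2.INTER_CUBIC);cv2.imwrite('pics/w12z.png',b)
```

```text
218 [np.float64(0.0387), np.float64(0.0413), np.float64(0.041), np.float64(0.0417), np.float64(0.0381)] [111  52  38]
222 [np.float64(0.0371), np.float64(0.0424), np.float64(0.0413), np.float64(0.0433), np.float64(0.0382)] [105  48  34]
226 [np.float64(0.0419), np.float64(0.0432), np.float64(0.0428), np.float64(0.0427), np.float64(0.0418)] [105  47  34]
230 [np.float64(0.0432), np.float64(0.0431), np.float64(0.0425), np.float64(0.0418), np.float64(0.0419)] [109  50  35]
234 [np.float64(0.0428), np.float64(0.0445), np.float64(0.0457), np.float64(0.0429), np.float64(0.0426)] [125  57  41]
238 [np.float64(0.0426), np.float64(0.0452), np.float64(0.0476), np.float64(0.0461), np.float64(0.0423)] [125  57  40]
242 [np.float64(0.0422), np.float64(0.048), np.float64(0.0497), np.float64(0.0462), np.float64(0.0432)] [121  55  40]
246 [np.float64(0.0418), np.float64(0.0529), np.float64(0.0576), np.float64(0.0499), np.float64(0.0418)] [96 44 32]
250 [np.float64(0.0624), np.float64(0.0594), np.float64(0.061), np.float64(0.0596), np.float64(0.0632)] [105  48  34]
254 [np.float64(0.0692), np.float64
[... 548 characters left out ...]
134]
274 [np.float64(0.0903), np.float64(0.0905), np.float64(0.0904), np.float64(0.0901), np.float64(0.0908)] [ 27  54 141]
278 [np.float64(0.0919), np.float64(0.0911), np.float64(0.0896), np.float64(0.0904), np.float64(0.0903)] [ 28  54 142]
282 [np.float64(0.0902), np.float64(0.0912), np.float64(0.091), np.float64(0.0905), np.float64(0.0904)] [ 28  55 141]
286 [np.float64(0.0908), np.float64(0.0908), np.float64(0.0902), np.float64(0.0901), np.float64(0.2188)] [ 29  56 142]
290 [np.float64(0.0902), np.float64(0.0911), np.float64(0.0906), np.float64(0.0911), np.float64(0.0909)] [ 28  55 142]
[-6.51778285  4.85705469 26.1671862 ] [ 0.57096356 -0.25243021  0.06087058] 16.0 0.022031290335286002
```

View pics/s12z.png

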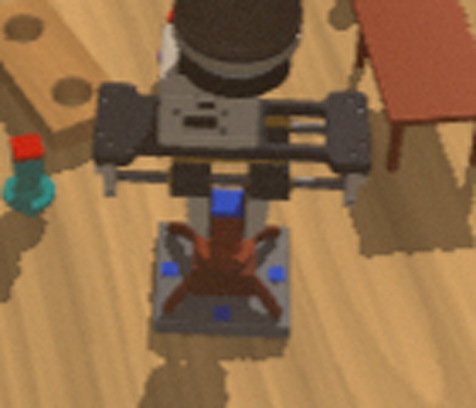

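View pics/w12z.png

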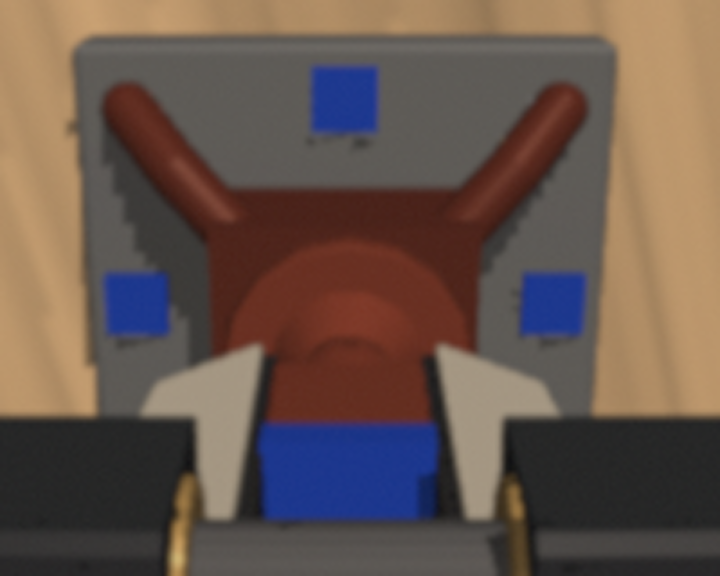

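View pics/s12.png

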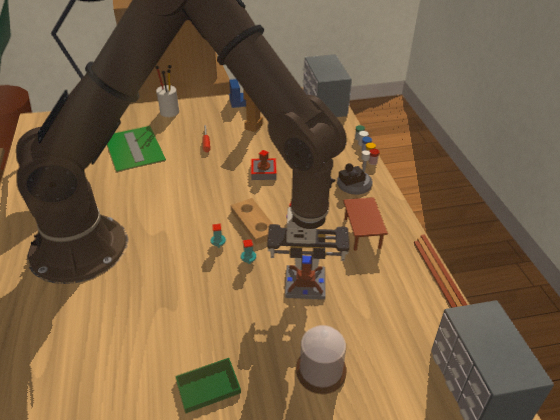

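Flange top reads 0.0425–0.043 m (home is 0.043) and the tag top 0.0906 m (home is 0.091). The force is steady at 26 N. In the side view the red pedestal still stands in the nest. I'll hand in while still pressing.

```bash
python3 -c "
from h import *
print(workorder.hand_in()); s=r.sense(); print(s['time'],s['tcp_pos'],s['contact_force'])"
```

```text
the job is handed in; nothing more can be done
None
the job is handed in; nothing more can be done
```

I finished both pedestals in the order asked and handed the job in at about 16 s of the 54 s. The arm was still gripping the blue pedestal and pressing it home.

- **Red pedestal:** it stands upright and released in the reject nest. The wrist camera read its tag top at 0.0766 m (0.077 expected) and its flange top at 0.029 m, which means the flange is resting on the nest. It was still there in the last side view.
- **Blue pedestal:** I turned it to about −14.9° to match the slots, and it slid in without force until it met the ejector. It is pressed home with a steady 26 N against the spring's 8 N. Its flange top read about 0.0425–0.043 m (0.043 expected) and its tag top 0.0906 m (0.091 expected).
- **Checks that disagreed:** there is a sideways force of about 8 N at the seat. An early fit of the blue tag suggested it was tilted, but that was only the tag's side face, and the depth readings showed it upright. I could not read the arm's state after handing in.
- **Other items:** I saw no contact with anything else on the desk, and the look-alikes were left alone. I did not measure their positions again at the end.

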